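# Start the brew timer and post the brewing sign

## Robot

A 7-joint arm with a two-finger parallel gripper is mounted at the origin on the work surface. World frame = base frame: x ahead of the robot, y to its left, z up, the work surface at z = 0. Lengths are in m, angles in rad, forces in N, time in s.
With the tool pointing down it reaches from about 0.425 to 0.925 m from the base axis. Payload 6.8 kg.
Tool frame: the origin (TCP) lies midway between the tips of the shut fingers; the grasp point (between the pads) lies 19 mm behind it; z points along the fingers, y is the line along which they close (so a half turn about z gives the same grasp; the last joint's range is limited). The gripper opens to 85 mm and grips with 20 to 120 N. Pads are 22 mm wide; open, the fingers measure 114 mm over their backs; the gripper's body (76 mm by 85 mm) begins 54 mm behind the grasp point. The pads swing forward as they close: fully open they stand 13 mm farther back than shut.
Start: joints at [1.065, 0.477, 0.022, 1.555, -0.011, 1.109, -0.083], TCP at [0.261, -0.622, 0.231] pointing down, gripper open.
Joint ranges: [-2.96, 2.96], [-0.34, 2.1], [-1.41, 1.46], [0.24, 2.44], [-1.37, 4.51], [0.17, 1.92], [-2.96, 2.96]. Speed limits (rad/s): [2.39, 2.39, 3.14, 3.14, 3.14, 3.14, 3.14].

## Interface

Orientations are given as a unit quaternion [x, y, z, w].
In Python, from bench import robot, vision gives the robot as it stands.
- The arm moves only by the tool servo_tool, never from a script. Its argument "motion" is a list of rows, each an object with "slide": the shift along the world's x, y, z in mm, a list of three; "delta_rot": the turn, a rotation vector about the world's x, y, z in rad, a list of three; "claw": the opening, from -1 (shut) to 1 (fully open). In form: [{"slide": [tx, ty, tz], "delta_rot": [ax, ay, az], "claw": claw}, ...]. A call has 1 to 20 rows; each row shifts and turns the commanded pose from where the row before left it; what a row does not reach is not made up. A row lasts 1/10 s, in which the tool goes at most 50 mm and 8.59 degrees, less where a joint would pass 70% of its speed; a pose out of reach is approached as far as the arm can. A call is refused whole if a number of a shift passes 50 or a number of a turn 0.15, either way. A call with a gripper value outside its range is refused whole. The fingers move at their own pace and stop on an object; "newtons" is the grip in N (left out, the last holds). Time passes only in rows, so rows that do not move let the fingers close. It gives the time, the measured TCP pose, the force, the opening and the grip force at its end, in the units of the state.
- robot.state(): the state, without advancing time (a new reading comes with each control period).
- vision.snapshot(name): name is "scene" or "top" or "wrist"; returns the picture (480x640x3 uint8, blue, green, red); there is no depth.
- vision.camera_model(name): a dict with "vertical_fov" (degrees; the focal length in pixels is half the picture's height over the tangent of half this angle, whatever the lens; pixels are square), "cx", "cy" (the principal point, pixels), "dist" ([k1, k2, p1, p2, k3] as OpenCV has them; the pictures are not rectified), "world_from_camera" (4x4, takes a point from camera to world coordinates). Camera axes: x right, y up, looking along -z (the intrinsics and any distortion apply to the point x, -y, -z); pixel columns grow to the right and rows downward; lengths in m; the calibration is good to about 2 mm. A picture is of the moment at which its call begins: read the wrist's pose just before it. camera_model takes no time and is no camera call; for the wrist camera it gives the pose at the moment of the call.
- robot.sign_off(): hands the job in; it is judged then, once.
The state is a dict: "time": time; "q": joint angles; "dq": joint speeds; "joint_efforts": joint torques, N m; "ee_pos": TCP position; "tcp_rot": TCP orientation; "wrist_force": force on the tool from outside, world axes, zero at the start; "wrist_torque": the same for the moment, N m; "gripper_width": finger opening in m; "finger_force": force on a finger pad.
Only numpy, scipy, OpenCV 4.12 (cv2) and the standard library are available. Lean on these libraries where they do the work, as an engineer would, in place of code of your own. Each camera call takes 0.05 s, during which the arm holds its last target. There are 200 camera calls.

## Task

A batch of coffee has just been set to brew: wind the bench timer's brass key clockwise (seen from above), in as many part turns as you need, until its red pointer stands in the green sector of the dial. Then show that the batch is running: hook the red cup sign onto the rail at the yellow band, slide it along the rail, still hooked on, to the green band, and leave it hanging there. Leave the mug, cup, canisters, scoop and bowl where they are.

Things in the scene. Friction and masses are not known exactly. Their poses are not given: they have to be found in the camera images.
- key (a joint): winding angle of the timer's key in rad; 0 = unwound stop, grows clockwise seen from above, stop at 6.0. A spring makes it stiffer as it is wound (0.09 N m at first, 0.16 N m near the end); a brake holds it wherever it is let go
- sector (a joint): angle of the green sector on the dial in rad, measured like the key: the pointer stands at the sector's middle when key equals sector; the sector reaches 0.25 either side. It cannot be touched
- timer: black round bench timer, fixed to the counter, 148 mm across, white dial on top 55 mm above the counter; origin under its centre. Its x axis points to where the pointer stands when the key is at 0
- key_grip (a point): middle of the brass butterfly key on the timer: an upright flat blade 66 mm long, 10 mm thick, 34 mm high (73 to 107 mm above the counter), turning about the timer's vertical axis. This point is on that axis, 90 mm above the counter. Its x axis points along the blade towards the pointer's tip, its y axis across the 10 mm thickness
- pointer_tip (a point): tip of the flat red pointer turning with the key just over the white dial, 60 mm from the key's axis; not touchable
- green_sector (a point): middle of the green sector on the dial, 60 mm from the key's axis
- sign: loose red cup sign with a hook, 0.26 kg, upright on the counter. Origin on its underside, below the hook's middle; x axis = the side with the hook's lip, y along the width. Foot: dark plate 80 x 90 x 10 mm, x from -29 to +51 mm. Red plate 6 mm thick, 90 mm wide, at x = -26 mm, up to z = 87 mm. Overall height 177 mm
- hook_inside (a point): inside top of the steel hook, 128 mm above the sign's origin; lies 8 mm above the rail's axis when the sign hangs. Hook 24 mm wide in y: stem at x = -28 to -20 mm, roof-shaped crown over x = 0, lip at x = +23 to +29 mm with its lower end at z = 102 mm. Open between lip and foot: the rail enters from the sign's +x side under the lip, then the sign is lowered onto it
- sign_tab (a point): middle of the black grip tab on top of the sign's hook, 157 mm above the sign's origin; tab 14 mm in x, 34 mm in y, z = 137 to 177 mm
- rail_mid (a point): middle of the fixed steel rail: round bar 14 mm in diameter, 440 mm long along this frame's y axis, its axis 220 mm above the counter, on a 18 mm post with a 70 mm round foot at each end. Its x axis points away from the robot side
- yellow_band: middle of the 70 mm long yellow band round the rail (on the rail's axis); flush
- green_band: middle of the 44 mm long green band round the rail (on the rail's axis); flush, near the other end of the rail
- mug: bystander: blue mug, 76 mm across, 85 mm high, origin under its centre
- cup: bystander: white plastic cup, 72 mm across, 85 mm high
- red_canister: bystander: red jar, 70 mm across, 130 mm high
- blue_canister: bystander: blue jar, 70 mm across, 130 mm high
- scoop: bystander: green plastic spoon 170 mm long, lying on the counter
- bowl: bystander: white bowl, 120 mm across, 50 mm high
Things that resemble listed ones, but are neither listed nor needed, are in the scene too. Leave any turquoise look-alike of the sign alone.

How it is judged:
By the outcome, as a careful person would: the job done as asked, in the order asked, and still so for the second after the job is handed in, with the robot touching nothing.
It also fails if it takes over 72 s, if anything falls off the work surface, if the arm or the gripper's body presses on something with over 40 N, if the wrist force passes 120 N, or if a joint passes its speed limit or range.

## Working session

There is one attempt and no reset: what is moved stays moved. The work goes in short steps, Python scripts to look and compute and a tool call to move; the robot and the scene stay as the last step left them, time stands still between calls to the robot, and variables do not carry over. Pictures are saved under pics/ and viewed, at most 10 in all, crops included, and the job is handed in when it is done.

Besides the shell and the picture viewer there is one more tool, called after "Request:" as name(argument=value, ...), one argument or row to a line, values as JSON. servo_tool: Moves the arm, as the interface text tells. Its arguments: {"type":"object","properties":{"motion":{"type":"array","items":{"type":"object","properties":{"slide":{"type":"array","items":{"type":"number"}},"delta_rot":{"type":"array","items":{"type":"number"}},"claw":{"type":"number"}}}},"newtons":{"type":"number"}},"required":["motion"]}

```bash
mkdir -p pics; cat > h.py <<'E'
import numpy as np, cv2
from bench import robot, vision
def K(m):
    f=240/np.tan(np.radians(m["vertical_fov"])/2)
    return np.array([[f,0,m["cx"]],[0,f,m["cy"]],[0,0,1]])
def ray(m,uv):
    p=cv2.undistortPoints(np.array([[uv]],float),K(m),np.array(m["dist"],float))[0,0]
    T=np.array(m["world_from_camera"]); d=T[:3,:3]@np.array([p[0],-p[1],-1]); return T[:3,3],d/np.linalg.norm(d)
def onz(m,uv,z):
    o,d=ray(m,uv); return o+d*(z-o[2])/d[2]
def tri(m1,a,m2,b):
    o1,d1=ray(m1,a);o2,d2=ray(m2,b)
    A=np.c_[d1,-d2]; s=np.linalg.lstsq(A,o2-o1,rcond=None)[0]
    p,q=o1+s[0]*d1,o2+s[1]*d2; return (p+q)/2,np.linalg.norm(p-q)
def proj(m,X):
    T=np.linalg.inv(np.array(m["world_from_camera"])); c=(T[:3,:3]@np.array(X)+T[:3,3])*[1,-1,-1]
    return cv2.projectPoints(c.reshape(1,1,3),np.zeros(3),np.zeros(3),K(m),np.array(m["dist"],float))[0].ravel()
E
python3 - <<'E'
from h import *
for n in ("scene","top"):
    cv2.imwrite(f"pics/{n}0.png",vision.snapshot(n)); m=vision.camera_model(n); print(n,m["vertical_fov"],np.round(m["world_from_camera"],3).tolist(),m["dist"])
s=robot.state(); print(s["time"],s["ee_pos"],s["tcp_rot"],s["gripper_width"])
E
```

```text
scene 49.29886092054799 [[0.786, -0.438, 0.436, 0.99], [0.617, 0.533, -0.579, -0.638], [0.022, 0.724, 0.689, 0.955], [0.0, 0.0, 0.0, 1.0]] [-0.04285706  0.          0.          0.          0.        ]
top 57.39932307441446 [[0.015, 0.986, -0.169, 0.28], [-1.0, 0.014, -0.009, 0.022], [-0.007, 0.169, 0.986, 1.359], [0.0, 0.0, 0.0, 1.0]] [-0.03010165  0.          0.          0.          0.        ]
0.1 [ 0.26124984 -0.62182856  0.23043501] [ 9.80280169e-01  1.97611059e-01 -2.46306582e-04 -7.74487381e-04] 0.08519243089953604
```

View pics/scene0.png

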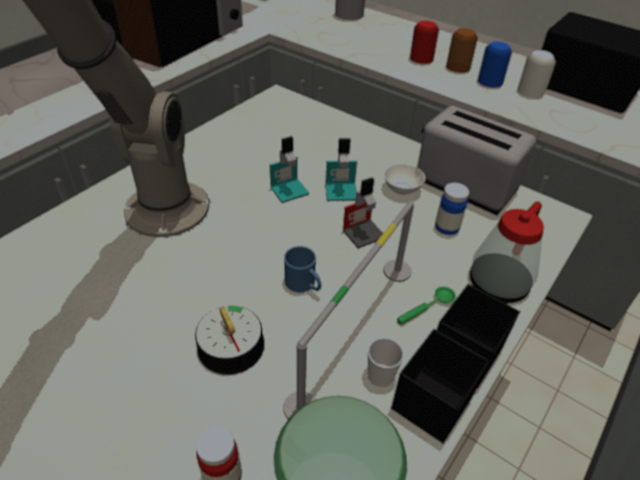

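View pics/top0.png

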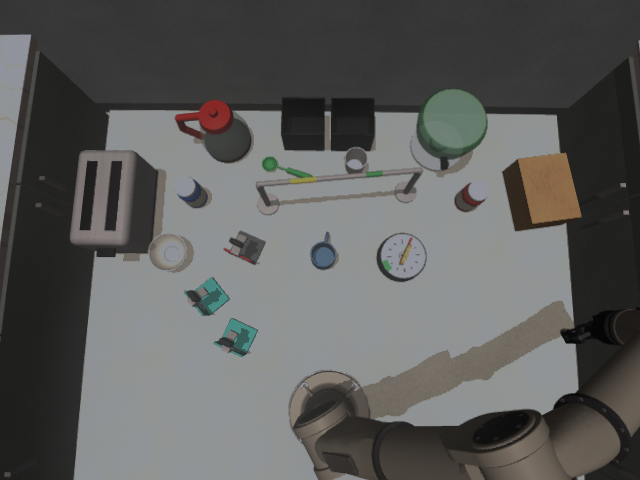

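The scene view shows the timer at (230,335), the red sign at (363,215), the rail from (302,345) to (408,207), its yellow band at (387,235) and its green band at (340,295). In the top view the timer is at (403,257), the sign at (245,247), the yellow band at (302,180) and the green band at (375,174). Next I'll enlarge the details.

```bash
python3 - <<'E'
from h import *
S=cv2.imread("pics/scene0.png");T=cv2.imread("pics/top0.png")
def c(I,x,y,w=66,h=50): return cv2.resize(I[y-h//2:y+h//2,x-w//2:x+w//2],(396,300),interpolation=cv2.INTER_CUBIC)
cv2.imwrite("pics/crop0.png",np.vstack([np.hstack([c(S,230,335,80,60),c(T,403,257)]),np.hstack([c(S,363,212,80,72),c(T,245,247)])]))
ms,mt=[vision.camera_model(n) for n in("scene","top")]
def blob(I,lo,hi,box):
    x0,y0,x1,y1=box; h=cv2.cvtColor(I,cv2.COLOR_BGR2HSV)[y0:y1,x0:x1]
    k=cv2.inRange(h,lo,hi); n,l,st,ce=cv2.connectedComponentsWithStats(k); i=1+np.argmax(st[1:,4]); 
    return ce[i]+[x0,y0],st[i,4]
for nm,lo,hi,bs,bt in [("yellow",(20,120,90),(35,255,255),(370,215,405,260),(285,170,322,190)),("green",(45,100,60),(80,255,255),(325,280,355,310),(360,165,392,185))]:
    a,na=blob(S,lo,hi,bs);b,nb=blob(T,lo,hi,bt); print(nm,a,na,b,nb,tri(ms,a,mt,b),onz(mt,b,.22))
for nm,z,lo,hi,bs,bt in [("sector",.055,(45,100,60),(80,255,255),(195,300,265,350),(378,232,430,282)),("key",.107,(15,90,90),(30,255,255),(195,300,265,350),(378,232,430,282)),("ptr",.057,(0,150,90),(8,255,255),(195,300,265,370),(378,232,430,282))]:
    for I,m,b in((S,ms,bs),(T,mt,bt)):
        try:
            p,n=blob(I,lo,hi,b); print(nm,p,n,onz(m,p,z))
        except Exception as e: print(nm,e)
E
```

```text
yellow [385.75510204 234.51020408] 147 [303.00917431 179.89908257] 109 (array([0.63862411, 0.08040202, 0.22326994]), np.float64(0.0033498368504727236)) [0.63828354 0.07949703 0.22      ]
green [340.         293.85964912] 114 [374.         173.76666667] 60 (array([ 0.65869328, -0.10988386,  0.22461945]), np.float64(0.005586033918836049)) [ 0.65805756 -0.11225221  0.22      ]
sector [234.46428571 308.39285714] 56 [ 0.429557   -0.16402026  0.055     ]
sector [386.5        264.97058824] 34 [ 0.4294662  -0.16725404  0.055     ]
key [226.78787879 318.6969697 ] 132 [ 0.46847257 -0.2202521   0.107     ]
key [404.86956522 254.28985507] 69 [ 0.45513832 -0.21295045  0.107     ]
ptr [235.72727273 345.09090909] 11 [ 0.49960502 -0.23231964  0.057     ]
ptr [409.5 240.5] 2 [ 0.50423324 -0.23705123  0.057     ]
```

View pics/crop0.png

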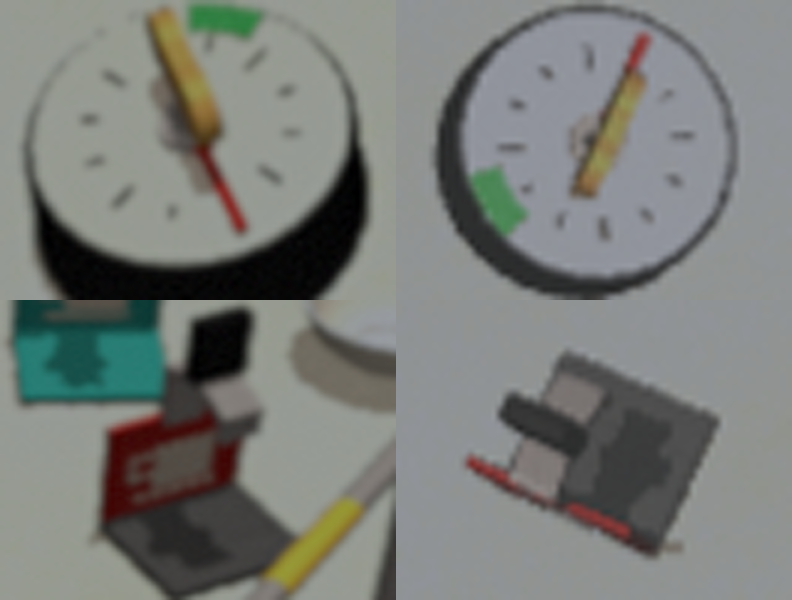

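The enlarged views show the pointer tip at about (412,238) in the top picture. The key blade points the same way, and the sector lies about 217° clockwise of it. The sign's foot points to the upper right, with the tab at (243,242). Next I'll compute exact geometry.

```bash
python3 - <<'E'
from h import *
S=cv2.imread("pics/scene0.png");T=cv2.imread("pics/top0.png")
ms,mt=[vision.camera_model(n) for n in("scene","top")]
def pts(I,m,lo,hi,box,z):
    x0,y0,x1,y1=box;k=cv2.inRange(cv2.cvtColor(I,cv2.COLOR_BGR2HSV)[y0:y1,x0:x1],lo,hi)
    return np.array([onz(m,(u+x0,v+y0),z)[:2] for v,u in np.argwhere(k)])
# dial rim: bright vs dark edge pixels, top: fit circle on the plane z=.055 (scene)
for n,I,m,c in(("s",S,ms,(230,333)),("t",T,mt,(403,256))):
    g=cv2.cvtColor(I,cv2.COLOR_BGR2GRAY); P=[]
    for a in np.linspace(0,2*np.pi,72,False):
        d=np.array([np.cos(a),np.sin(a)]); r=np.arange(14,40,.5)
        q=np.array(c)+r[:,None]*d; v=cv2.remap(g,q[:,:1].astype(np.float32),q[:,1:].astype(np.float32),1).ravel().astype(float)
        i=np.where(v<75)[0]; i=i[r[i]>(19 if n=="t" else 20)]
        if len(i): P.append(onz(m,q[i[0]],.055)[:2])
    P=np.array(P); ce=np.median(P,0)
    for _ in range(6):
        rr=np.linalg.norm(P-ce,axis=1); k=abs(rr-np.median(rr))<.005; Q=P[k]
        s=np.linalg.lstsq(np.c_[2*Q,np.ones(len(Q))],(Q**2).sum(1),rcond=None)[0]; ce=s[:2]
    print("dial",n,ce,np.sqrt(s[2]+ce@ce),k.sum(),len(P))
    s=pts(I,m,(45,80,50),(80,255,255),(195,300,265,350) if n=="s" else (378,232,430,282),.055).mean(0)-ce
    p=pts(I,m,(0,120,80),(9,255,255),(195,330,265,370) if n=="s" else (400,232,425,255),.058)
    p=p[np.argmax(np.linalg.norm(p-ce,axis=1))]-ce
    f=lambda v:np.degrees(np.arctan2(v[1],v[0])); print("sector",f(s),"ptr",f(p),np.linalg.norm(s),np.linalg.norm(p))
# sign
tab_s=(219,345);o=(363-40,212-36)
us=lambda x,y:(o[0]+x*80/396,o[1]+(y-300)*72/300); ut=lambda x,y:(212+(x-396)/6,222+(y-300)/6)
# tab top edge ends in both views
print("tabtop s",onz(ms,us(193,318),.177),onz(ms,us(250,308),.177))
print("tabtop t",onz(mt,ut(503,402),.177),onz(mt,ut(583,440),.177))
for z,a in((.01,(570,352)),(.01,(718,420)),(.01,(655,555)),(.087,(468,460))): print("corner t",onz(mt,ut(*a),z))
for a in((105,520),(175,597),(298,545)): print("corner s",onz(ms,us(*a),.01))
for z,a in((.087,(107,430)),(.087,(238,402))): print("plate s",onz(ms,us(*a),z))
E
```

```text
dial s [ 0.46006097 -0.21445156] 0.06877237100607476 35 35
sector 121.15392764079506 ptr -24.806094193803883 0.0592025263610321 0.057254446104183086
dial t [ 0.45915613 -0.21697249] 0.06933942926144882 33 33
sector 120.78434941325462 ptr -25.020168915294818 0.05852678944402898 0.058055264157862746
tabtop s [0.4679582  0.25554977 0.177     ] [0.48440943 0.28195186 0.177     ]
tabtop t [0.48097483 0.27890148 0.177     ] [0.46390773 0.24143328 0.177     ]
corner t [0.53639731 0.28128623 0.01      ]
corner t [0.50141359 0.20240866 0.01      ]
corner t [0.43035335 0.23248967 0.01      ]
corner t [0.46720275 0.31424856 0.087     ]
corner s [0.43909394 0.23950729 0.01      ]
corner s [0.50839173 0.20532272 0.01      ]
corner s [0.53281265 0.28631238 0.01      ]
plate s [0.43698948 0.23566084 0.087     ]
plate s [0.47465917 0.3021674  0.087     ]
```

Request:
servo_tool(
  motion=[
    {"slide": [0,50,0],"delta_rot": [0,0,0.14],"claw": 1},
    {"slide": [0,50,0],"delta_rot": [0,0,0.14],"claw": 1},
    {"slide": [20,40,0],"delta_rot": [0,0,0.14],"claw": 1},
    {"slide": [20,40,0],"delta_rot": [0,0,0.14],"claw": 1},
  ],
)

```text
time: 0.5
ee_pos: [0.3011, -0.4405, 0.2311]
tcp_rot: [0.886, 0.463, -0.0, -0.0]
wrist_force: [2.0, -0.7, 0.4]
gripper_width: 0.0856
finger_force: 0.0
```

```bash
python3 -c "
from h import *
print({k:np.round(v,3) for k,v in robot.state().items()})"
```

```text
{'time': np.float64(0.5), 'q': array([ 0.982,  0.253, -0.152,  1.885,  0.045,  1.008,  0.203]), 'dq': array([-0.349, -0.344, -0.479,  0.466,  0.093, -0.125,  0.543]), 'joint_efforts': array([  4.058, -42.373,   2.13 , -26.3  ,   0.071,   0.393,  -0.684]), 'ee_pos': array([ 0.301, -0.44 ,  0.231]), 'tcp_rot': array([ 0.886,  0.463, -0.   , -0.   ]), 'wrist_force': array([ 2.013, -0.715,  0.409]), 'wrist_torque': array([-0.022, -0.018,  0.014]), 'finger_force': np.float64(0.0), 'gripper_width': np.float64(0.086)}
```

Request:
servo_tool(
  motion=[
    {"slide": [13.2,18.7,-5],"delta_rot": [0,0,0.145],"claw": 1},
    {"slide": [13.2,18.7,-5],"delta_rot": [0,0,0.145],"claw": 1},
    {"slide": [13.2,18.7,-5],"delta_rot": [0,0,0.145],"claw": 1},
    {"slide": [13.2,18.7,-5],"delta_rot": [0,0,0.145],"claw": 1},
    {"slide": [13.2,18.7,-5],"delta_rot": [0,0,0.145],"claw": 1},
    {"slide": [13.2,18.7,-5],"delta_rot": [0,0,0.145],"claw": 1},
    {"slide": [13.2,18.7,-5],"delta_rot": [0,0,0.145],"claw": 1},
    {"slide": [13.2,18.7,-5],"delta_rot": [0,0,0.145],"claw": 1},
    {"slide": [13.2,18.7,-5],"delta_rot": [0,0,0.145],"claw": 1},
    {"slide": [13.2,18.7,-5],"delta_rot": [0,0,0.145],"claw": 1},
    {"slide": [13.2,18.7,-5],"delta_rot": [0,0,0.145],"claw": 1},
    {"slide": [13.2,18.7,-5],"delta_rot": [0,0,0.145],"claw": 1},
    {"slide": [0,0,0],"claw": 1},
    {"slide": [0,0,0],"claw": 1},
  ],
)

```text
invalid input at $.motion[12]: expected keys slide, delta_rot, claw
```

```bash
python3 -c "
from h import *
s=robot.state(); print(s['q'],s['ee_pos']); x,y=s['tcp_rot'][:2]; print('tool y yaw',np.degrees(2*np.arctan2(y,x))-90)
I=vision.snapshot('wrist'); cv2.imwrite('pics/w1.png',I)
m=vision.camera_model('wrist'); print(proj(m,[.4596,-.2157,.107]),np.round(m['world_from_camera'],3).tolist())"
```

```text
[ 0.98249226  0.25253866 -0.15188947  1.88501933  0.04505384  1.00781587
  0.20276768] [ 0.30105906 -0.44048817  0.23107948]
tool y yaw -34.864763205288924
[ 337.19530618 -222.48745204] [[0.829, 0.53, 0.176, 0.352], [-0.559, 0.788, 0.258, -0.366], [-0.002, -0.313, 0.95, 0.373], [0.0, 0.0, 0.0, 1.0]]
```

View pics/w1.png

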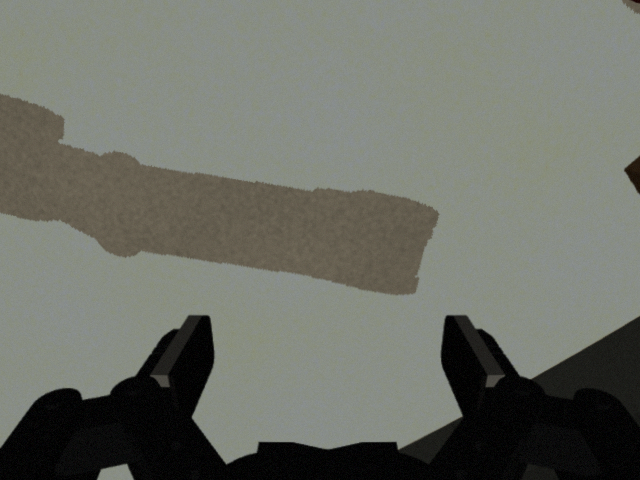

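The move was refused because the idle rows had no delta_rot. The wrist picture therefore shows only counter and the arm's shadow, with the pads at (185,345) and (470,345). I'll send it again with all keys.

Request:
servo_tool(
  motion=[
    {"slide": [13.2,18.7,-5],"delta_rot": [0,0,0.145],"claw": 1},
    {"slide": [13.2,18.7,-5],"delta_rot": [0,0,0.145],"claw": 1},
    {"slide": [13.2,18.7,-5],"delta_rot": [0,0,0.145],"claw": 1},
    {"slide": [13.2,18.7,-5],"delta_rot": [0,0,0.145],"claw": 1},
    {"slide": [13.2,18.7,-5],"delta_rot": [0,0,0.145],"claw": 1},
    {"slide": [13.2,18.7,-5],"delta_rot": [0,0,0.145],"claw": 1},
    {"slide": [13.2,18.7,-5],"delta_rot": [0,0,0.145],"claw": 1},
    {"slide": [13.2,18.7,-5],"delta_rot": [0,0,0.145],"claw": 1},
    {"slide": [13.2,18.7,-5],"delta_rot": [0,0,0.145],"claw": 1},
    {"slide": [13.2,18.7,-5],"delta_rot": [0,0,0.145],"claw": 1},
    {"slide": [13.2,18.7,-5],"delta_rot": [0,0,0.145],"claw": 1},
    {"slide": [13.2,18.7,-5],"delta_rot": [0,0,0.145],"claw": 1},
    {"slide": [0,0,0],"delta_rot": [0,0,0],"claw": 1},
    {"slide": [0,0,0],"delta_rot": [0,0,0],"claw": 1},
  ],
)

```text
time: 1.95
ee_pos: [0.4597, -0.2179, 0.171]
tcp_rot: [0.221, 0.975, 0.0, -0.0]
wrist_force: [-0.4, 0.4, 0.2]
gripper_width: 0.0855
finger_force: 0.0
```

```bash
python3 -c "
from h import *
s=robot.state(); print(s['q'],s['ee_pos'],s['tcp_rot']); x,y=s['tcp_rot'][:2]; print('tool y yaw',np.degrees(2*np.arctan2(y,x))-90)
I=vision.snapshot('wrist'); cv2.imwrite('pics/w2.png',I)
m=vision.camera_model('wrist'); print(proj(m,[.4596,-.2157,.107]),proj(m,[.4596,-.2157,.055]))"
```

```text
[ 0.7972258   0.33178317 -0.56927862  1.9776016   0.2266755   0.89517745
  1.23532597] [ 0.45968867 -0.21792624  0.17096565] [ 2.20745873e-01  9.75331245e-01  1.19370094e-04 -4.56154620e-04]
tool y yaw 64.49430618967662
[331.08342467 257.81145269] [330.32688472 229.48105576]
```

View pics/w2.png

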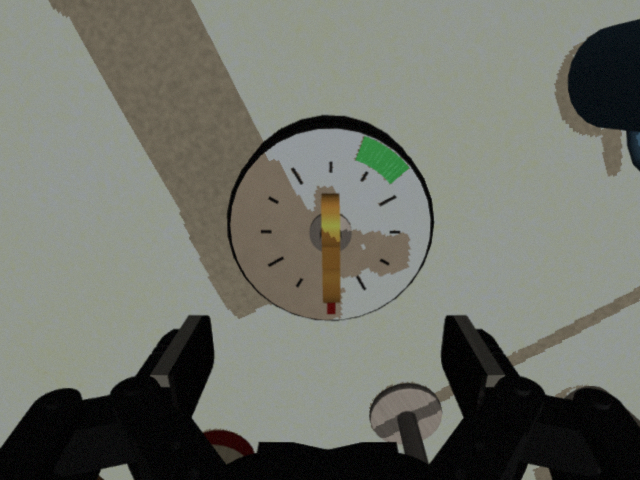

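The wrist picture shows the key blade upright at u=331 from v=193 to 302, with the pointer at the bottom and the sector at (382,160). I'll refine the axis from the dial circle in this view.

```bash
python3 - <<'E'
from h import *
I=cv2.imread('pics/w2.png'); m=vision.camera_model('wrist'); print(np.round(m["world_from_camera"],4).tolist())
g=cv2.cvtColor(I,cv2.COLOR_BGR2GRAY)
P=[]
for a in np.linspace(0,2*np.pi,120,False):
    r=np.arange(85,112,.5);q=np.array([331,224])+r[:,None]*[np.cos(a),np.sin(a)]
    v=cv2.remap(g,q[:,:1].astype(np.float32),q[:,1:].astype(np.float32),1).ravel()
    i=np.where(v<55)[0]
    if len(i): P.append(q[i[0]])
P=np.array(P)
W=np.array([onz(m,p,.055)[:2] for p in P]);k=np.ones(len(W),bool)
for _ in range(5):
    Q=W[k];s=np.linalg.lstsq(np.c_[2*Q,np.ones(len(Q))],(Q**2).sum(1),rcond=None)[0];ce=s[:2];R=np.sqrt(s[2]+ce@ce);k=abs(np.linalg.norm(W-ce,axis=1)-R)<.002
print(ce,R,k.sum(),len(W))
for z,p in((.107,(331,193)),(.107,(331,302)),(.073,(331,302)),(.055,(382,160)),(.057,(331,313))):
    w=onz(m,p,z)[:2];print(p,w,np.degrees(np.arctan2(*(w-ce)[::-1])),np.linalg.norm(w-ce))
E
```

```text
[[0.4325, -0.8552, -0.2857, 0.3865], [0.9016, 0.4104, 0.1366, -0.1831], [0.0005, -0.3167, 0.9485, 0.3127], [0.0, 0.0, 0.0, 1.0]]
[ 0.4606962  -0.21629986] 0.06714786263006654 86 87
(331, 193) [ 0.42719911 -0.2003255 ] 154.50408976765658 0.037111108795016584
(331, 302) [ 0.48380735 -0.22726866] -25.389514689778917 0.025582026035934523
(331, 302) [ 0.49988659 -0.23456405] -24.987276111718742 0.043237344287623984
(382, 160) [ 0.43218726 -0.16640885] 119.74469939592615 0.05746191517961934
(331, 313) [ 0.51534991 -0.24175363] -24.97271753238683 0.06029032112035782
```

Request:
servo_tool(
  motion=[
    {"slide": [0.3,1.9,-20],"delta_rot": [0,0,0.008],"claw": 1},
    {"slide": [0,0,-30],"delta_rot": [0,0,0],"claw": 1},
    {"slide": [0,0,-27],"delta_rot": [0,0,0],"claw": 1},
    {"slide": [0,0,-19],"delta_rot": [0,0,0],"claw": 1},
    {"slide": [0,0,0],"delta_rot": [0,0,0],"claw": -1},
    {"slide": [0,0,0],"delta_rot": [0,0,0],"claw": -1},
    {"slide": [0,0,0],"delta_rot": [0,0,0],"claw": -1},
    {"slide": [0,0,0],"delta_rot": [0,0,0],"claw": -1},
    {"slide": [0,0,0],"delta_rot": [0,0,0],"claw": -1},
    {"slide": [0,0,0],"delta_rot": [0,0,0],"claw": -1},
  ],
  newtons=60,
)

```text
time: 3.0
ee_pos: [0.4608, -0.2163, 0.0762]
tcp_rot: [0.216, 0.976, -0.0, 0.001]
wrist_force: [-1.5, -0.1, 7.4]
gripper_width: 0.0089
finger_force: 59.4
```

Request:
servo_tool(
  motion=[
    {"slide": [0,0,0],"delta_rot": [0,0,-0.1],"claw": -1},
    {"slide": [0,0,0],"delta_rot": [0,0,-0.13],"claw": -1},
    {"slide": [0,0,0],"delta_rot": [0,0,-0.13],"claw": -1},
    {"slide": [0,0,0],"delta_rot": [0,0,-0.13],"claw": -1},
    {"slide": [0,0,0],"delta_rot": [0,0,-0.13],"claw": -1},
    {"slide": [0,0,0],"delta_rot": [0,0,-0.13],"claw": -1},
    {"slide": [0,0,0],"delta_rot": [0,0,-0.13],"claw": -1},
    {"slide": [0,0,0],"delta_rot": [0,0,-0.13],"claw": -1},
  ],
  newtons=60,
)

```text
time: 3.8
ee_pos: [0.4604, -0.2165, 0.0762]
tcp_rot: [0.664, 0.748, -0.0, 0.001]
wrist_force: [-2.8, -1.2, 7.4]
gripper_width: 0.0091
finger_force: 59.7
```

```bash
python3 -c "
from h import *
s=robot.state(); print(s['q'],s['wrist_torque']); x,y=s['tcp_rot'][:2]; print('tool y yaw',np.degrees(2*np.arctan2(y,x))-90)"
```

```text
[ 0.53335203  0.43458958 -0.26467265  2.0630846   0.18088893  0.66433478
  0.26902353] [-0.0885883   0.54342761  0.08593629]
tool y yaw 6.854562679760349
```

Request:
servo_tool(
  motion=[
    {"slide": [0,0,0],"delta_rot": [0,0,-0.13],"claw": -1},
    {"slide": [0,0,0],"delta_rot": [0,0,-0.13],"claw": -1},
    {"slide": [0,0,0],"delta_rot": [0,0,-0.13],"claw": -1},
    {"slide": [0,0,0],"delta_rot": [0,0,-0.13],"claw": -1},
    {"slide": [0,0,0],"delta_rot": [0,0,-0.13],"claw": -1},
    {"slide": [0,0,0],"delta_rot": [0,0,-0.13],"claw": -1},
    {"slide": [0,0,0],"delta_rot": [0,0,-0.13],"claw": -1},
    {"slide": [0,0,0],"delta_rot": [0,0,-0.13],"claw": -1},
    {"slide": [0,0,0],"delta_rot": [0,0,-0.13],"claw": -1},
    {"slide": [0,0,0],"delta_rot": [0,0,-0.13],"claw": -1},
  ],
)

```text
time: 4.8
ee_pos: [0.4599, -0.2163, 0.0762]
tcp_rot: [0.981, 0.194, -0.0, 0.0]
wrist_force: [-3.7, -0.5, 8.8]
gripper_width: 0.0092
finger_force: 60.0
```

```bash
python3 -c "
from h import *
s=robot.state(); print(s['q'],s['wrist_torque']); x,y=s['tcp_rot'][:2]; print('tool y yaw',np.degrees(2*np.arctan2(y,x))-90)"
```

```text
[ 0.26956299  0.42116502  0.05755268  2.08153434 -0.038961    0.63997451
 -0.82691768] [0.02753504 0.80875007 0.09716963]
tool y yaw -67.62464507324862
```

Request:
servo_tool(
  motion=[
    {"slide": [0,0,0],"delta_rot": [0,0,-0.13],"claw": -1},
    {"slide": [0,0,0],"delta_rot": [0,0,-0.13],"claw": -1},
    {"slide": [0,0,0],"delta_rot": [0,0,-0.13],"claw": -1},
    {"slide": [0,0,0],"delta_rot": [0,0,-0.13],"claw": -1},
    {"slide": [0,0,0],"delta_rot": [0,0,-0.13],"claw": -1},
    {"slide": [0,0,0],"delta_rot": [0,0,-0.13],"claw": -1},
    {"slide": [0,0,0],"delta_rot": [0,0,-0.13],"claw": -1},
    {"slide": [0,0,0],"delta_rot": [0,0,-0.13],"claw": -1},
    {"slide": [0,0,0],"delta_rot": [0,0,-0.13],"claw": -1},
    {"slide": [0,0,0],"delta_rot": [0,0,-0.13],"claw": -1},
    {"slide": [0,0,0],"delta_rot": [0,0,-0.13],"claw": -1},
    {"slide": [0,0,0],"delta_rot": [0,0,0],"claw": -1},
    {"slide": [0,0,0],"delta_rot": [0,0,0],"claw": -1},
  ],
)

```text
time: 6.1
ee_pos: [0.4602, -0.2157, 0.0762]
tcp_rot: [0.869, -0.494, -0.0, -0.0]
wrist_force: [-3.1, 1.7, 11.8]
gripper_width: 0.0088
finger_force: 60.2
```

```bash
python3 -c "
from h import *
s=robot.state(); print(s['q'],s['wrist_torque']); x,y=s['tcp_rot'][:2]; print('tool y yaw',np.degrees(2*np.arctan2(y,x))-90)"
```

```text
[-0.02718794  0.45198391  0.42764009  2.10078219 -0.30630475  0.6477948
 -1.99609439] [ 0.35172509  0.8289569  -0.10060209]
tool y yaw -149.2600626866576
```

Request:
servo_tool(
  motion=[
    {"slide": [0,0,0],"delta_rot": [0,0,0],"claw": 1},
    {"slide": [0,0,0],"delta_rot": [0,0,0],"claw": 1},
    {"slide": [0,0,0],"delta_rot": [0,0,0],"claw": 1},
    {"slide": [0,0,0],"delta_rot": [0,0,0],"claw": 1},
    {"slide": [0,0,20],"delta_rot": [0,0,0],"claw": 1},
    {"slide": [0,0,40],"delta_rot": [0,0,0],"claw": 1},
    {"slide": [0,0,40],"delta_rot": [0,0,0],"claw": 1},
    {"slide": [0,0,40],"delta_rot": [0,0,0],"claw": 1},
    {"slide": [0,40,40],"delta_rot": [0,0,0.14],"claw": 1},
    {"slide": [0,40,40],"delta_rot": [0,0,0.14],"claw": 1},
    {"slide": [0,40,0],"delta_rot": [0,0,0.14],"claw": 1},
    {"slide": [0,40,0],"delta_rot": [0,0,0.14],"claw": 1},
  ],
)

```text
time: 7.3
ee_pos: [0.4606, -0.064, 0.2875]
tcp_rot: [0.973, -0.232, 0.002, -0.001]
wrist_force: [0.9, 0.7, -0.5]
gripper_width: 0.0855
finger_force: 0.0
```

```bash
python3 - <<'E'
from h import *
S=vision.snapshot("scene");T=vision.snapshot("top");print(robot.state()["q"])
def c(I,x,y,w=88,h=66): return cv2.resize(I[y-h//2:y+h//2,x-w//2:x+w//2],(400,300),interpolation=cv2.INTER_CUBIC)
cv2.imwrite("pics/t1.png",np.hstack([c(S,230,335),c(T,403,257)]))
E
```

```text
[-0.34910524  0.05864116  0.36474623  1.9895247  -0.02581345  1.09707565
 -2.00638537]
```

View pics/t1.png

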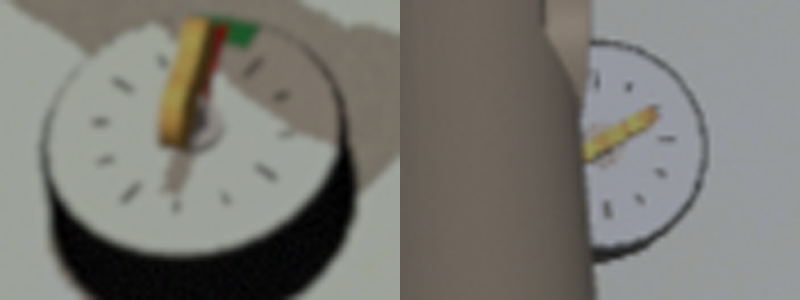

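The crop shows the pointer entering the green sector, partly hidden by the key. I'll check again from above once the arm is clear.

Request:
servo_tool(
  motion=[
    {"slide": [1,27,1],"delta_rot": [0,0,0.135],"claw": 1},
    {"slide": [1,27,1],"delta_rot": [0,0,0.135],"claw": 1},
    {"slide": [1,27,1],"delta_rot": [0,0,0.135],"claw": 1},
    {"slide": [1,27,1],"delta_rot": [0,0,0.135],"claw": 1},
    {"slide": [1,27,1],"delta_rot": [0,0,0.135],"claw": 1},
    {"slide": [1,27,1],"delta_rot": [0,0,0.135],"claw": 1},
    {"slide": [1,27,1],"delta_rot": [0,0,0.135],"claw": 1},
    {"slide": [1,27,1],"delta_rot": [0,0,0.135],"claw": 1},
    {"slide": [1,27,1],"delta_rot": [0,0,0.135],"claw": 1},
    {"slide": [1,27,1],"delta_rot": [0,0,0.135],"claw": 1},
    {"slide": [1,27,1],"delta_rot": [0,0,0.135],"claw": 1},
    {"slide": [1,27,1],"delta_rot": [0,0,0.135],"claw": 1},
    {"slide": [0,0,0],"delta_rot": [0,0,0],"claw": 1},
    {"slide": [0,0,0],"delta_rot": [0,0,0],"claw": 1},
  ],
)

```text
time: 8.8
ee_pos: [0.4723, 0.2582, 0.2975]
tcp_rot: [0.841, 0.541, -0.001, 0.0]
wrist_force: [0.5, -1.1, -0.2]
gripper_width: 0.0856
finger_force: 0.0
```

```bash
python3 - <<'E'
from h import *
s=robot.state(); print(s['q'],s['ee_pos']); x,y=s['tcp_rot'][:2]; print('tool y yaw',np.degrees(2*np.arctan2(y,x))-90)
W=vision.snapshot('wrist');m=vision.camera_model('wrist');np.save('mw.npy',m,allow_pickle=True)
cv2.imwrite('pics/w3.png',W);print(proj(m,[.474,.262,.177]))
T=vision.snapshot("top");t=cv2.resize(T[224:290,359:447],(320,240),interpolation=cv2.INTER_CUBIC)
W[:240,:320]=t if False else W[:240,:320]
cv2.imwrite('pics/v3.png',np.hstack([cv2.resize(W,(480,360)),cv2.copyMakeBorder(t,0,120,0,0,0)]))
E
```

```text
[-0.62996904  0.19319957  0.01572631  1.80162027 -0.00284269  1.14793634
 -1.04010356] [0.47233395 0.25821229 0.29747427]
tool y yaw -24.450289418394007
[325.66654705 223.63537488]
```

View pics/v3.png

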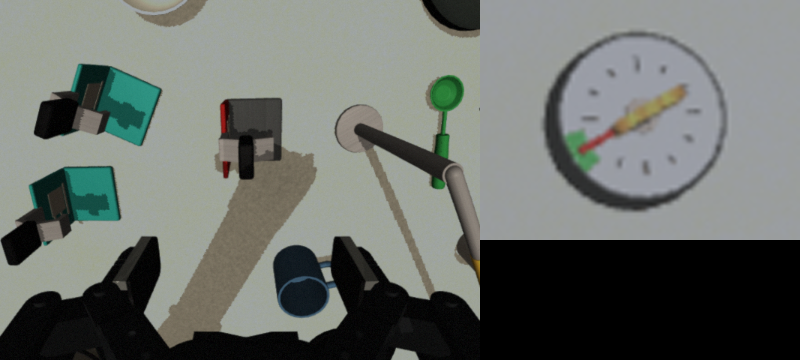

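The right-hand crop shows the pointer in the middle of the green sector. In the wrist view (3/4 scale) the sign's tab is at (246,157) and the foot's right edge is vertical at u=281, so the gripper is aligned with the sign.

```bash
python3 - <<'E'
from h import *
W=cv2.imread('pics/w3.png');m=np.load('mw.npy',allow_pickle=True).item();print(np.round(m["world_from_camera"],3).tolist())
g=cv2.cvtColor(W,cv2.COLOR_BGR2GRAY)[120:260,280:400]
k=cv2.inRange(g,0,28);n,l,st,ce=cv2.connectedComponentsWithStats(k);i=1+np.argmax(st[1:,4]);print(st[i],"(+280,120)")
y0=st[i,1]
for r in range(y0,y0+st[i,3],6):
    c=np.where(l[r]==i)[0];print(r+120,c.min()+280,c.max()+280)
k=cv2.inRange(g,30,75);n,l,st,ce=cv2.connectedComponentsWithStats(k);i=1+np.argmax(st[1:,4]);print("foot",st[i]);c=cv2.findContours((l==i).astype(np.uint8),0,2)[0][0];print(cv2.minAreaRect(c))
E
```

```text
[[0.909, 0.394, 0.132, 0.507], [-0.416, 0.862, 0.289, 0.332], [-0.0, -0.318, 0.948, 0.439], [0.0, 0.0, 0.0, 1.0]]
[  38   59   20   60 1103] (+280,120)
179 327 331
185 319 336
191 319 336
197 318 337
203 318 337
209 319 337
215 319 337
221 319 337
227 319 337
233 320 337
foot [  13   11   83  109 4573]
((54.0, 65.0), (108.0, 82.0), 90.0)
```

```bash
python3 - <<'E'
from h import *
m=np.load('mw.npy',allow_pickle=True).item()
a=np.radians(-24.45);X=np.array([np.cos(a),np.sin(a)]);Y=np.array([-X[1],X[0]])
e=onz(m,(328.3,238.8),.177)[:2];print("tab",e,e+17e-3*Y)
c=onz(m,(376,131),.01)[:2];print("foot",c,c-.051*X-.045*Y)
# rail: edges centre points in wrist/top/scene ; bands
s=[.472,.258]
print("rel tab in tool", (e+17e-3*Y-s)@X,(e+17e-3*Y-s)@Y)
E
```

```text
tab [0.47113753 0.25144725] [0.47817381 0.26692274]
foot [0.54167413 0.28641818] [0.47662221 0.2665625 ]
rel tab in tool 0.0019270489136702614 0.010677903137806434
```

Request:
servo_tool(
  motion=[
    {"slide": [5.2,8.5,-20],"delta_rot": [0,0,0],"claw": 1},
    {"slide": [0,0,-40],"delta_rot": [0,0,0],"claw": 1},
    {"slide": [0,0,-40],"delta_rot": [0,0,0],"claw": 1},
    {"slide": [0,0,-34],"delta_rot": [0,0,0],"claw": 1},
    {"slide": [0,0,-20],"delta_rot": [0,0,0],"claw": 1},
    {"slide": [0,0,0],"delta_rot": [0,0,0],"claw": 1},
    {"slide": [0,0,0],"delta_rot": [0,0,0],"claw": -1},
    {"slide": [0,0,0],"delta_rot": [0,0,0],"claw": -1},
    {"slide": [0,0,0],"delta_rot": [0,0,0],"claw": -1},
    {"slide": [0,0,0],"delta_rot": [0,0,0],"claw": -1},
    {"slide": [0,0,0],"delta_rot": [0,0,0],"claw": -1},
    {"slide": [0,0,0],"delta_rot": [0,0,0],"claw": -1},
  ],
  newtons=60,
)

```text
time: 10.1
ee_pos: [0.4777, 0.2677, 0.1447]
tcp_rot: [0.84, 0.542, 0.001, -0.0]
wrist_force: [0.2, -0.2, 3.6]
gripper_width: 0.013
finger_force: 60.3
```

```bash
python3 - <<'E'
from h import *
S=cv2.imread("pics/scene0.png");T=cv2.imread("pics/top0.png")
ms,mt=[vision.camera_model(n) for n in("scene","top")]
# rail axis line: per view, rail mid pixels along segment via perpendicular profile contrast; use coloured bands ends + grey cross-sections
def mids(I,a,b,off=8):
    a,b=np.array(a,float),np.array(b,float);d=(b-a)/np.linalg.norm(b-a);n=np.array([-d[1],d[0]]);L=cv2.cvtColor(I,cv2.COLOR_BGR2LAB).astype(np.float32);out=[]
    for t in np.linspace(.05,.95,40):
        r=np.arange(-off,off+.1,.25);q=a+t*(b-a)+r[:,None]*n
        v=cv2.remap(L,q[:,:1].astype(np.float32),q[:,1:].astype(np.float32),1)[:,0]
        g=np.linalg.norm(np.gradient(v,axis=0),axis=1); lo=r<0
        i=np.argmax(np.where(lo,g,0));j=np.argmax(np.where(~lo,g,0));
        if 2<r[j]-r[i]<9: out.append(a+t*(b-a)+n*(r[i]+r[j])/2)
    return np.array(out,np.float32)
for nm,I,m,a,b in(("s",S,ms,(302,345),(408,207)),("t",T,mt,(258,184),(421,170))):
    p=mids(I,a,b);vx,vy,x,y=cv2.fitLine(p,cv2.DIST_HUBER,0,.01,.01).ravel()
    P=[onz(m,(x+s*vx,y+s*vy),.22)[:2] for s in(-60,60)];d=P[1]-P[0];d*=np.sign(d[1]);d/=np.linalg.norm(d)
    print(nm,len(p),"yaw of rail y",np.degrees(np.arctan2(d[1],d[0])),"x at y=.08,-.11:",[P[0][0]+d[0]/d[1]*(y-P[0][1]) for y in(.08,-.11)])
E
```

```text
s 36 yaw of rail y 95.9530569247572 x at y=.08,-.11: [np.float64(0.6393035745881165), np.float64(0.6591160040115086)]
t 36 yaw of rail y 95.80495477689978 x at y=.08,-.11: [np.float64(0.6393055267695313), np.float64(0.6586216233104639)]
```

Request:
servo_tool(
  motion=[
    {"slide": [0,0,20],"delta_rot": [0,0,0],"claw": -1},
    {"slide": [0,0,40],"delta_rot": [0,0,0],"claw": -1},
    {"slide": [0,0,40],"delta_rot": [0,0,0],"claw": -1},
    {"slide": [0,0,35],"delta_rot": [0,0,0],"claw": -1},
    {"slide": [0,0,15],"delta_rot": [0,0,0],"claw": -1},
    {"slide": [6.7,-19.7,0],"delta_rot": [0,0,0.053],"claw": -1},
    {"slide": [6.7,-19.7,0],"delta_rot": [0,0,0.053],"claw": -1},
    {"slide": [6.7,-19.7,0],"delta_rot": [0,0,0.053],"claw": -1},
    {"slide": [6.7,-19.7,0],"delta_rot": [0,0,0.053],"claw": -1},
    {"slide": [6.7,-19.7,0],"delta_rot": [0,0,0.053],"claw": -1},
    {"slide": [6.7,-19.7,0],"delta_rot": [0,0,0.053],"claw": -1},
    {"slide": [6.7,-19.7,0],"delta_rot": [0,0,0.053],"claw": -1},
    {"slide": [6.7,-19.7,0],"delta_rot": [0,0,0.053],"claw": -1},
    {"slide": [6.7,-19.7,0],"delta_rot": [0,0,0.053],"claw": -1},
    {"slide": [6.7,-19.7,0],"delta_rot": [0,0,0.053],"claw": -1},
    {"slide": [0,0,0],"delta_rot": [0,0,0],"claw": -1},
    {"slide": [0,0,0],"delta_rot": [0,0,0],"claw": -1},
  ],
)

```text
time: 11.8
ee_pos: [0.5438, 0.0699, 0.2933]
tcp_rot: [0.67, 0.743, -0.001, -0.001]
wrist_force: [-0.8, 0.2, -2.4]
gripper_width: 0.0129
finger_force: 59.1
```

```bash
python3 - <<'E'
from h import *
s=robot.state(); print(s['q'],s['ee_pos'],s['wrist_torque']); x,y=s['tcp_rot'][:2]; print('tool y yaw',np.degrees(2*np.arctan2(y,x))-90)
S=vision.snapshot("scene");W=vision.snapshot("wrist")
a=cv2.resize(S[120:330,260:500],(400,350),interpolation=cv2.INTER_CUBIC)
cv2.imwrite('pics/v4.png',np.hstack([a,cv2.copyMakeBorder(cv2.resize(W,(400,300)),0,50,0,0,0)]))
E
```

```text
[-0.31411393  0.21253636  0.08578124  1.78896777 -0.02015796  1.1425047
 -0.11873665] [0.54383502 0.06992272 0.29330867] [ 0.08497576 -0.09292071  0.0446922 ]
tool y yaw 5.90807614734392
```

View pics/v4.png

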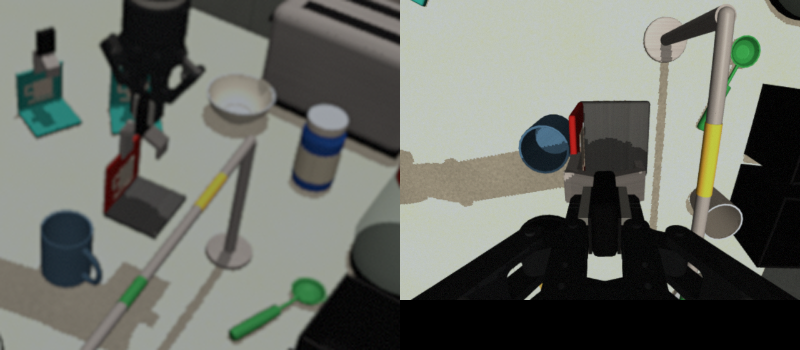

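The sign hangs level in the gripper, square to the rail and just behind the yellow band. Now the entry move.

Request:
servo_tool(
  motion=[
    {"slide": [10,1.1,0],"delta_rot": [0,0,0],"claw": -1},
    {"slide": [20,2.1,0],"delta_rot": [0,0,0],"claw": -1},
    {"slide": [20,2.1,0],"delta_rot": [0,0,0],"claw": -1},
    {"slide": [20,2.1,0],"delta_rot": [0,0,0],"claw": -1},
    {"slide": [16,1.7,0],"delta_rot": [0,0,0],"claw": -1},
    {"slide": [9.5,1,0],"delta_rot": [0,0,0],"claw": -1},
    {"slide": [0,0,0],"delta_rot": [0,0,0],"claw": -1},
    {"slide": [0,0,0],"delta_rot": [0,0,0],"claw": -1},
  ],
)

```text
time: 12.7
ee_pos: [0.6395, 0.0806, 0.2937]
tcp_rot: [0.669, 0.743, -0.0, -0.0]
wrist_force: [-0.8, 0.1, -2.3]
gripper_width: 0.0129
finger_force: 59.1
```

```bash
python3 - <<'E'
from h import *
s=robot.state(); print(s['ee_pos'],s['wrist_force'])
S=vision.snapshot("scene");T=vision.snapshot("wrist")
a=cv2.resize(S[130:310,300:460],(400,450),interpolation=cv2.INTER_CUBIC)
cv2.imwrite('pics/v5.png',np.hstack([a,cv2.copyMakeBorder(cv2.resize(T,(400,300)),0,150,0,0,0)]))
E
```

```text
[0.63946334 0.08056147 0.29366773] [-0.8460265   0.0507642  -2.30533529]
```

View pics/v5.png

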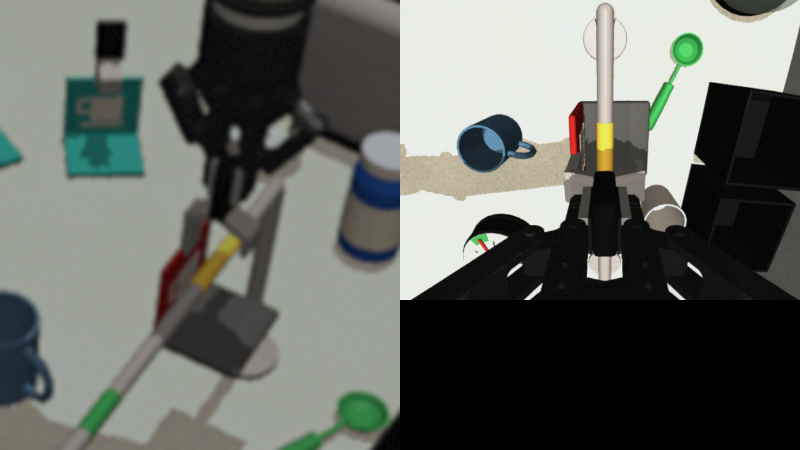

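The rail is inside the hook at the yellow band. Lowering now.

Request:
servo_tool(
  motion=[
    {"slide": [0,0,-10],"delta_rot": [0,0,0],"claw": -1},
    {"slide": [0,0,-15],"delta_rot": [0,0,0],"claw": -1},
    {"slide": [0,0,-12],"delta_rot": [0,0,0],"claw": -1},
    {"slide": [0,0,-6],"delta_rot": [0,0,0],"claw": -1},
    {"slide": [0,0,-3],"delta_rot": [0,0,0],"claw": -1},
    {"slide": [0,0,-1.5],"delta_rot": [0,0,0],"claw": -1},
    {"slide": [0,0,0],"delta_rot": [0,0,0],"claw": -1},
    {"slide": [0,0,0],"delta_rot": [0,0,0],"claw": -1},
  ],
)

```text
time: 13.6
ee_pos: [0.6402, 0.0804, 0.247]
tcp_rot: [0.669, 0.743, 0.0, 0.0]
wrist_force: [0.2, 1.0, -3.9]
gripper_width: 0.0133
finger_force: 59.1
```

Request:
servo_tool(
  motion=[
    {"slide": [0,0,-1],"delta_rot": [0,0,0],"claw": -1},
    {"slide": [0,0,-1],"delta_rot": [0,0,0],"claw": -1},
    {"slide": [0,0,0],"delta_rot": [0,0,0],"claw": -1},
    {"slide": [0,0,0],"delta_rot": [0,0,0],"claw": -1},
  ],
)

```text
time: 14.0
ee_pos: [0.6399, 0.0803, 0.2446]
tcp_rot: [0.669, 0.743, 0.0, 0.0]
wrist_force: [-0.3, -0.3, -3.0]
gripper_width: 0.0131
finger_force: 59.2
```

Request:
servo_tool(
  motion=[
    {"slide": [0,0,-1],"delta_rot": [0,0,0],"claw": -1},
    {"slide": [0,0,-1],"delta_rot": [0,0,0],"claw": -1},
    {"slide": [0,0,0],"delta_rot": [0,0,0],"claw": -1},
    {"slide": [0,0,0],"delta_rot": [0,0,0],"claw": -1},
  ],
)

```text
time: 14.4
ee_pos: [0.64, 0.0803, 0.2444]
tcp_rot: [0.669, 0.743, 0.001, 0.0]
wrist_force: [-4.2, -0.2, 7.7]
gripper_width: 0.0132
finger_force: 60.8
```

Contact is made and the hook is seated. I'll ease off 1 mm and slide to the green band.

Request:
servo_tool(
  motion=[
    {"slide": [0,0,1],"delta_rot": [0,0,0],"claw": -1},
    {"slide": [0.5,-5,0],"delta_rot": [0,0,0],"claw": -1},
    {"slide": [1.1,-10.6,0],"delta_rot": [0,0,0],"claw": -1},
    {"slide": [1.1,-10.6,0],"delta_rot": [0,0,0],"claw": -1},
    {"slide": [1.1,-10.6,0],"delta_rot": [0,0,0],"claw": -1},
    {"slide": [1.1,-10.6,0],"delta_rot": [0,0,0],"claw": -1},
    {"slide": [1.1,-10.6,0],"delta_rot": [0,0,0],"claw": -1},
    {"slide": [1.1,-10.6,0],"delta_rot": [0,0,0],"claw": -1},
    {"slide": [1.1,-10.6,0],"delta_rot": [0,0,0],"claw": -1},
    {"slide": [1.1,-10.6,0],"delta_rot": [0,0,0],"claw": -1},
  ],
)

```text
time: 15.4
ee_pos: [0.649, -0.0076, 0.2443]
tcp_rot: [0.668, 0.744, 0.001, -0.001]
wrist_force: [-3.6, 5.0, 5.7]
gripper_width: 0.0131
finger_force: 60.3
```

Request:
servo_tool(
  motion=[
    {"slide": [1.1,-10.6,0],"delta_rot": [0,0,0],"claw": -1},
    {"slide": [1.1,-10.6,0],"delta_rot": [0,0,0],"claw": -1},
    {"slide": [1.1,-10.6,0],"delta_rot": [0,0,0],"claw": -1},
    {"slide": [1.1,-10.6,0],"delta_rot": [0,0,0],"claw": -1},
    {"slide": [1.1,-10.6,0],"delta_rot": [0,0,0],"claw": -1},
    {"slide": [1.1,-10.6,0],"delta_rot": [0,0,0],"claw": -1},
    {"slide": [1.1,-10.6,0],"delta_rot": [0,0,0],"claw": -1},
    {"slide": [1.1,-10.6,0],"delta_rot": [0,0,0],"claw": -1},
    {"slide": [1.1,-10.6,0],"delta_rot": [0,0,0],"claw": -1},
    {"slide": [0.5,-6,0],"delta_rot": [0,0,0],"claw": -1},
    {"slide": [0,0,0],"delta_rot": [0,0,0],"claw": -1},
    {"slide": [0,0,0],"delta_rot": [0,0,0],"claw": -1},
  ],
)

```text
time: 16.6
ee_pos: [0.6597, -0.1115, 0.2443]
tcp_rot: [0.669, 0.743, 0.0, 0.0]
wrist_force: [-4.5, 0.1, 5.6]
gripper_width: 0.0133
finger_force: 60.3
```

```bash
python3 - <<'E'
from h import *
s=robot.state(); print(s['ee_pos'],s['wrist_force'],s['q'])
S=vision.snapshot("scene");T=vision.snapshot("top")
a=cv2.resize(S[190:390,260:420],(360,450),interpolation=cv2.INTER_CUBIC)
b=cv2.resize(T[130:280,300:440],(420,450),interpolation=cv2.INTER_CUBIC)
cv2.imwrite('pics/v6.png',np.hstack([a,b]))
E
```

```text
[ 0.65966453 -0.11145845  0.24429372] [-4.51316513  0.0538149   5.62479694] [-0.03070349  0.45764037  0.14785593  1.56458298 -0.07184697  1.12404894
  0.2376958 ]
```

View pics/v6.png

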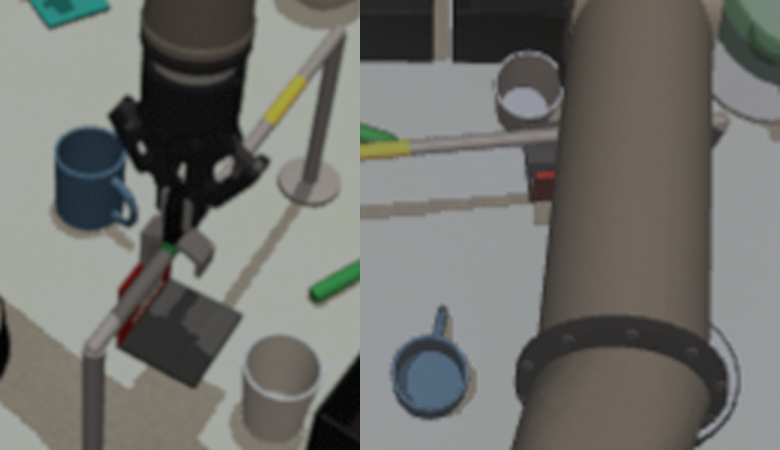

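The hook sits on the green band, with a little green showing either side of it. Now I'll relieve the load, release and lift away.

Request:
servo_tool(
  motion=[
    {"slide": [-0.4,0,1],"delta_rot": [0,0,0],"claw": -1},
    {"slide": [0,0,0],"delta_rot": [0,0,0],"claw": -1},
    {"slide": [0,0,0],"delta_rot": [0,0,0],"claw": 1},
    {"slide": [0,0,0],"delta_rot": [0,0,0],"claw": 1},
    {"slide": [0,0,0],"delta_rot": [0,0,0],"claw": 1},
    {"slide": [0,0,0],"delta_rot": [0,0,0],"claw": 1},
    {"slide": [0,0,10],"delta_rot": [0,0,0],"claw": 1},
    {"slide": [0,0,20],"delta_rot": [0,0,0],"claw": 1},
    {"slide": [0,0,40],"delta_rot": [0,0,0],"claw": 1},
    {"slide": [0,0,40],"delta_rot": [0,0,0],"claw": 1},
    {"slide": [-30,20,20],"delta_rot": [0,0,0],"claw": 1},
    {"slide": [-30,20,0],"delta_rot": [0,0,0],"claw": 1},
    {"slide": [-30,20,0],"delta_rot": [0,0,0],"claw": 1},
    {"slide": [-30,20,0],"delta_rot": [0,0,0],"claw": 1},
    {"slide": [0,20,0],"delta_rot": [0,0,0],"claw": 1},
    {"slide": [0,20,0],"delta_rot": [0,0,0],"claw": 1},
    {"slide": [0,0,0],"delta_rot": [0,0,0],"claw": 1},
    {"slide": [0,0,0],"delta_rot": [0,0,0],"claw": 1},
    {"slide": [0,0,0],"delta_rot": [0,0,0],"claw": 1},
    {"slide": [0,0,0],"delta_rot": [0,0,0],"claw": 1},
  ],
)

```text
time: 18.7
ee_pos: [0.5393, 0.0078, 0.3746]
tcp_rot: [0.67, 0.743, -0.0, 0.0]
wrist_force: [-0.6, -0.5, -0.2]
gripper_width: 0.0856
finger_force: 0.0
```

```bash
python3 - <<'E'
from h import *
S=vision.snapshot("scene");T=vision.snapshot("top")
a=cv2.resize(S[190:390,190:420],(414,360),interpolation=cv2.INTER_CUBIC)
b=cv2.resize(T[130:290,300:460],(360,360),interpolation=cv2.INTER_CUBIC)
cv2.imwrite('pics/v7.png',np.hstack([a,b]))
E
```

```text
(no output)
```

View pics/v7.png

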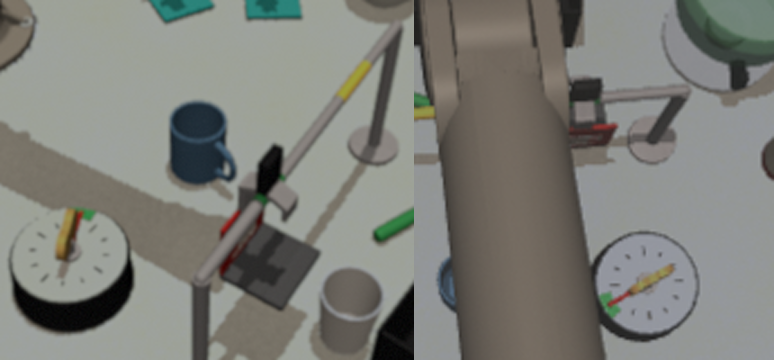

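The sign hangs free with green showing on both sides of the hook, and the pointer is in the sector. Handing in now.

```bash
python3 -c "
from bench import robot
print(robot.sign_off())"
```

```text
the job is handed in; nothing more can be done
None
```

The job is handed in at about 19 s: the timer's pointer stands in the green sector, and the red sign was hooked on at the yellow band, slid along the rail and left hanging at the green band. I viewed 11 pictures, one over the limit of 10.

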